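Snap the tool caddy into its hanging rack

ROBOT

A 6-joint arm with a two-finger parallel gripper is mounted at the origin on a cart in front of the work surface, level with it; the furniture and walls round the work are solid. World frame = base frame: x ahead of the robot, y to its left, z up, the work surface at z = 0. Lengths are in m, angles in rad, forces in N, time in s.
With the tool pointing down it reaches from about 0.35 to 0.975 m from the base axis. Payload 4.9 kg.
Tool frame: the origin (TCP) lies at the very end of the fingers, on their centre line; the grasp point (between the pads) lies 19 mm behind it; z points along the fingers, x is the direction in which the jaws open and shut, and the axes are right-handed (so a half turn about z gives the same grasp; the last joint's range is limited). The gripper opens to 85 mm and grips with 20 to 120 N. Pads are 22 mm wide; open, the fingers measure 114 mm over their backs; the gripper's body (76 mm by 85 mm) begins 54 mm behind the grasp point. The pads swing forward as they close: fully open they stand 13 mm farther back than shut.
Start: joints at [1.109, 0.053, 1.613, -0, 1.476, -0.119], TCP at [0.21, 0.589, 0.231] pointing down, gripper open.
Joint ranges: [-3.01, 3.01], [-1.01, 2.22], [0.06, 2.58], [-1.02, 4.17], [0.09, 2.62], [-3.14, 3.14]. Speed limits (rad/s): [2.57, 2.57, 3.14, 3.14, 3.14, 3.14].

INTERFACE

Orientations are given as a unit quaternion [w, x, y, z].
In Python, from plant import manip, imaging gives the robot as it stands.
- The arm moves only by the shell command python3 -m pendant 'ROWS'. ROWS is JSON, a list that holds one entry, the list of rows, each a list of 7 numbers: the turn, a rotation vector about the world's x, y, z in units of pi rad (1.0 is pi rad), then the shift along the world's x, y, z in units of 250 mm (1.0 is 250 mm), then the opening, from 0 (shut) to 1 (fully open). In form: [[[ax, ay, az, tx, ty, tz, claw], ...]]. A call has 1 to 20 rows; each row shifts and turns the commanded pose from where the row before left it; what a row does not reach is not made up. A row lasts 1/8 s, in which the tool goes at most 62.5 mm and 10.7 degrees, less where a joint would pass 70% of its speed; a pose out of reach is approached as far as the arm can. A call with a number of a shift or a turn outside -1 to 1 is refused whole. A call with a gripper value outside its range is refused whole. The fingers move at their own pace and stop on an object; the grip force is fixed at half the most. Time passes only in rows, so rows that do not move let the fingers close. It gives the time, the measured TCP pose, the force and the opening at its end, in the units of the state.
- manip.state(): the state, without advancing time (a new reading comes with each control period).
- imaging.grab_frame(name): name is "scene" or "top" or "wrist"; returns a dict with "frame" (480x640x3 uint8, blue, green, red), "mtx" (3x3 intrinsics, pixels), "k1" (the pictures are not rectified: a ray, as slopes to the right and down, at radius r is drawn at 1 + k1 r^2 times it, then the intrinsics apply), "world_to_cam" (4x4, takes a point from world to camera coordinates). Camera axes: x right, y down, z forward; pixel columns grow to the right and rows downward; lengths in m; the calibration is good to about 2 mm. A picture is of the moment at which its call begins. There is no depth.
- manip.job_done(): hands the job in, once; it reports no verdict.
The state is a dict: "time": time; "joint_pos": joint angles; "joint_vel": joint speeds; "joint_efforts": joint torques, N m; "tool_pos": TCP position; "tool_rot": TCP orientation; "contact_force": force on the tool from outside, world axes, zero at the start; "ft_torque": the same for the moment, N m; "gripper_width": opening from 0.0 (shut) to 1.0 (fully open).
Only numpy, scipy, OpenCV 4.12 (cv2) and the standard library are available. Lean on these libraries where they do the work, as an engineer would, in place of code of your own. Each camera call takes 0.05 s, during which the arm holds its last target. There are 200 camera calls.

TASK

Pick the small steel tool caddy up by its wooden grip and hang it on the rack by its handle bar, one end of the bar in each of the two upturned hooks. Press the bar down past the spring rollers until both ends snap fully home, then keep pressing: finish while still holding the grip and pushing it down steadily with about 12 N, letting go of nothing. Do not strain the hooks with more than 60 N, and leave the glue bottle and the model house where they are.

Things in the scene. Friction and masses are not known exactly. Their poses are not given: they have to be found in the camera images.
- caddy: Loose open steel tray 80 (x) x 90 (y) x 40 mm high; at y = +-46 mm a 22 mm wide, 4 mm thick strap carries its handle: a round bar of 12 mm diameter, 168 mm long, along y, axis 105 mm up, wooden grip in the middle. The bare bar ends (y = 48 to 84 mm each side) go into the hooks, either way round. Mass 0.22 to 0.39 kg. Origin: centre of the tray's underside, z up.
- caddy_grip (a point): Centre of the flat-sided wooden grip on the caddy's bar, on the bar's axis, 105 mm above the tray's underside. Grip 18 mm wide (x), 64 mm long (y), 26 mm high (z). The straps beside it (y = +-46 mm) end 9 mm above this point. Axes as the caddy's.
- rack: Fixed rack on the white plate: plywood foot 100 (x) x 200 (y) x 12 mm, two aluminium posts 16 mm thick at y = +-68 mm, the tray hangs in the 120 mm between. Each ends in a hook open at the top: slot along y, 18 mm wide, two white spring rollers (10 mm, 6 mm apart) over it, then lead-in horns to 183 mm up, mouth about 44 mm. Origin: centre of the foot's underside, 7 mm above the bench, z up.
- rack_seat (a point): Midway between the hooks, on the axis of a bar fully home in both (bar along y), 145 mm over the foot's underside; axes as the rack's. A centred bar meets the rollers 16 mm above this point; pushing past them takes 9 to 14 N on top of the caddy's weight. Below about 8 mm they draw it down: the force suddenly drops, the bar lands on the stiff slot floor and the rollers shut over it.
- glue_bottle: Bystander: small upright white glue bottle with a pointed cap, 34 mm diameter, 92 mm high. Origin: centre of its underside.
- house_block: Bystander: grey model house block with a gable roof, 34 x 40 x 44 mm. Origin: centre of its underside.

How it is judged:
By the outcome, as a careful person would: the job done as asked, in the order asked, and still so for the second after the job is handed in, while the arm keeps its last pose, push and grip.
It also fails if it takes over 48 s, if anything falls off the work surface, if the arm or the gripper's body presses on something with over 40 N, if the wrist force passes 120 N, or if a joint passes its speed limit or range.

## Working session

There is one attempt and no reset: what is moved stays moved. The work goes in short steps, Python scripts to look and compute and a shell command to move; the robot and the scene stay as the last step left them, time stands still between calls to the robot, and variables do not carry over. Pictures are saved under pics/ and viewed, about 8 in all and at most 12, crops included, and the job is handed in when it is done.

```bash
mkdir -p pics; cat > h.py <<'E'
import numpy as np, cv2, json
from plant import manip, imaging
def grab(n, fn):
    f=imaging.grab_frame(n); cv2.imwrite('pics/'+fn+'.png', f['frame'])
    np.savez('pics/'+fn+'.npz', m=f['mtx'], k=f['k1'], T=f['world_to_cam']); return f
def load(fn):
    d=np.load('pics/'+fn+'.npz'); return d['m'],float(d['k']),d['T']
def proj(fn,P):
    m,k,T=load(fn); P=np.atleast_2d(P); c=P@T[:3,:3].T+T[:3,3]; s=c[:,:2]/c[:,2:]
    s=s*(1+k*(s**2).sum(1,keepdims=True)); return s@np.diag([m[0,0],m[1,1]])+m[:2,2]
def ray(fn,uv):
    m,k,T=load(fn); d=(np.array(uv,float)-m[:2,2])/[m[0,0],m[1,1]]; s=d.copy()
    for _ in range(30): s=d/(1+k*(s@s))
    R=T[:3,:3]; return -R.T@T[:3,3], R.T@np.append(s,1)
def onz(fn,uv,z):
    o,d=ray(fn,uv); return o+d*(z-o[2])/d[2]
E
python3 - <<'E'
from h import *
for n in ['scene','top','wrist']: 
    grab(n,n+'0'); m,k,T=load(n+'0'); print(n, -T[:3,:3].T@T[:3,3], T[2,:3],k,m[0,0])
print(manip.state())
E
```

```text
scene [-0.0199586  -0.11693653  0.72886035] [ 0.56878039  0.49236584 -0.6588359 ] 0.023216761462211893 501.6164464925053
top [0.36460995 0.33158647 1.21426639] [ 0.14826361 -0.01343301 -0.98885664] -0.008646945164944984 594.3814283774838
wrist [0.14751755 0.61069843 0.37204959] [ 0.24437322 -0.08756096 -0.96571984] -0.03472492752268532 345.12525781397954
{'time': 0.15, 'joint_pos': array([ 1.10898961e+00,  5.32274313e-02,  1.61397305e+00,  5.77318884e-05,
        1.47601882e+00, -1.19001396e-01]), 'joint_vel': array([ 7.56902299e-04, -1.09813740e-03, -4.89895330e-03,  9.62615792e-04,
       -3.00463262e-05, -2.84001154e-04]), 'joint_efforts': array([ 4.21567411e-04, -3.94239700e+01, -3.70723736e+01, -1.18559115e-04,
        4.70322688e-03, -4.34774307e-06]), 'tool_pos': array([0.20984814, 0.58820066, 0.23033498]), 'tool_rot': array([ 3.61065641e-04,  8.17353903e-01,  5.76135344e-01, -7.29352283e-04]), 'contact_force': array([ 0.41278432, -0.17735364,  0.62329358]), 'ft_torque': array([-0.04465239, -0.05196953,  0.05056706]), 'gripper_width': 0.9994530415506937}
```

View pics/top0.png

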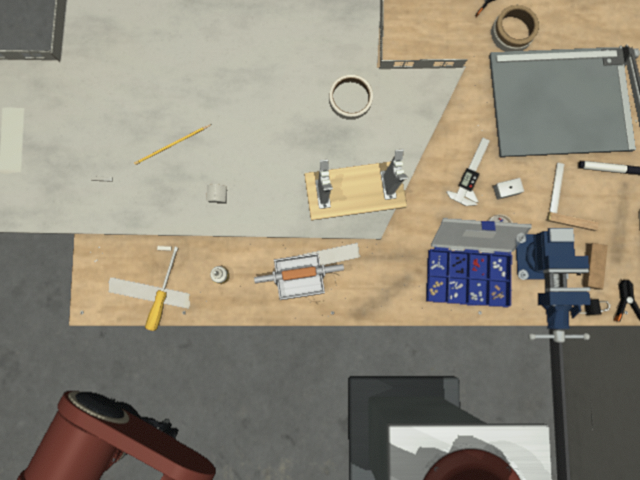

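View pics/scene0.png

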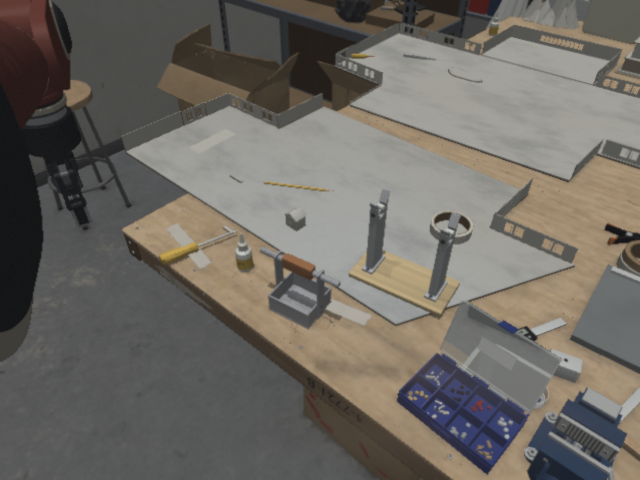

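The top view shows the caddy at about (300,272), the rack with hooks near (324,183) and (395,175), the bottle at (220,273) and the house at (217,192). The scene view shows the same layout. I'll enlarge the caddy and rack next.

```bash
python3 - <<'E'
from h import *
a=cv2.imread('pics/top0.png')[145:305,245:425]; b=cv2.imread('pics/scene0.png')[180:330,240:470]
a=cv2.resize(a,None,fx=3.7,fy=3.7,interpolation=cv2.INTER_CUBIC); cv2.imwrite('pics/ct.png',a)
b=cv2.resize(b,None,fx=3.4,fy=3.4,interpolation=cv2.INTER_CUBIC); cv2.imwrite('pics/cs.png',b)
E
```

```text
(no output)
```

View pics/ct.png

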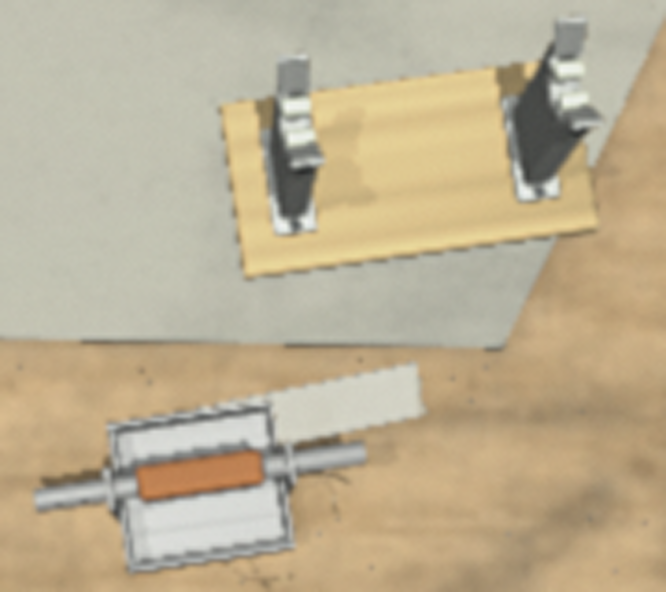

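View pics/cs.png

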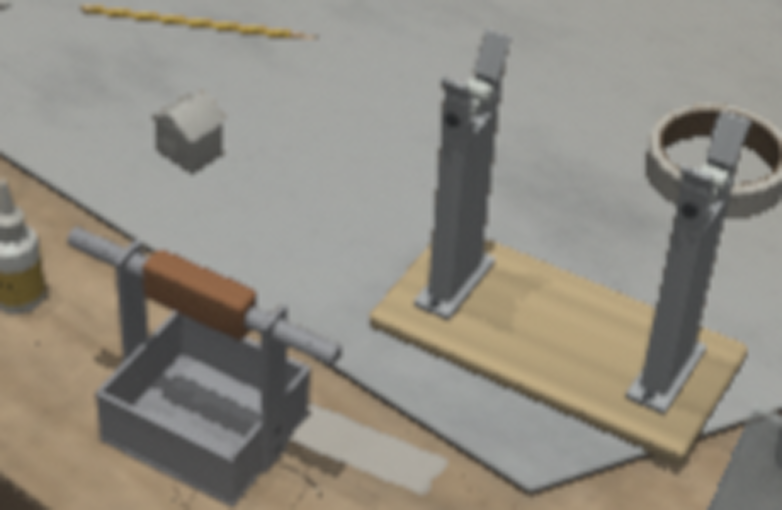

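Top crop: bar ends at (36,498) and (365,453), foot corners at (221,106), (246,277) and (597,230), and roller pairs at (300,120) and (570,84). Scene crop: bar ends at (75,236) and (335,353), foot corners at (372,320), (683,455) and (745,350). I'll fit both poses from these.

```bash
cat > fit.py <<'E'
from h import *
from scipy.optimize import least_squares
T=lambda x,y:(245+(x+.5)/3.7-.5,145+(y+.5)/3.7-.5)
S=lambda x,y:(240+(x+.5)/3.4-.5,180+(y+.5)/3.4-.5)
def fit(obs,x0):
    def w(p,P): c,s=np.cos(p[2]),np.sin(p[2]); return [p[0]+c*P[0]-s*P[1],p[1]+s*P[0]+c*P[1],P[2]]
    f=lambda p:np.concatenate([proj(n,w(p,P))[0]-uv for n,uv,P in obs])
    r=least_squares(f,x0); print(r.x.round(4),'yaw deg',np.degrees(r.x[2]).round(2)); print(r.fun.reshape(-1,2).round(1).tolist()); return r.x
# yaw ~ : +y = image left
c=[('top0',T(36,498),(0,.084,.105)),('top0',T(365,453),(0,-.084,.105)),('scene0',S(75,237),(0,.084,.105)),('scene0',S(335,353),(0,-.084,.105))]
k=[('top0',T(221,106),(.05,.1,.019)),('top0',T(246,277),(-.05,.1,.019)),('top0',T(597,230),(-.05,-.1,.019)),
('top0',T(300,120),(0,.068,.165)),('top0',T(570,84),(0,-.068,.165)),
('scene0',S(372,320),(-.05,.1,.019)),('scene0',S(683,455),(-.05,-.1,.019)),('scene0',S(745,350),(.05,-.1,.019)),('scene0',S(494,243),(.05,.1,.019))]
E
python3 - <<'E'
from fit import *
for uv in [T(200,475),T(300,120)]: print(onz('top0',uv,.11))
p=fit(c,[.55,.35,0]); q=fit(k,[.7,.3,0])
print([fit(c[:2],p),fit(c[2:],p),fit(k[:5],q),fit(k[5:],q)])
E
```

```text
[0.44428082 0.33626798 0.11      ]
[0.62694414 0.28538477 0.11      ]
[0.4426 0.3368 0.1414] yaw deg 8.1
[[-0.7, 1.2], [-0.4, 0.8], [0.6, -1.3], [1.4, 0.1]]
[0.6213 0.2184 0.1121] yaw deg 6.42
[[1.1, -1.6], [-0.2, -0.3], [1.9, 1.9], [1.0, 0.1], [2.3, 1.9], [0.5, -3.0], [1.3, 0.9], [4.4, -0.5], [-10.4, -7.4]]
[0.4444 0.3358 0.1374] yaw deg 7.87
[[-0.2, 0.0], [0.2, -0.0]]
[0.4404 0.3373 0.1479] yaw deg 8.48
[[-0.6, -0.7], [0.6, 0.5]]
[0.6227 0.2211 0.1412] yaw deg 8.09
[[-0.7, -0.8], [-0.7, 0.4], [1.1, -0.2], [-0.4, 0.4], [0.7, 0.1]]
[0.6183 0.2145 0.0796] yaw deg 4.56
[[1.3, -2.5], [0.7, 3.6], [5.5, 2.6], [-8.3, -6.4]]
[array([0.4444182 , 0.33582739, 0.13737071]), array([0.4403968 , 0.33727547, 0.14791888]), array([0.62268579, 0.22105412, 0.14119246]), array([0.61833141, 0.21445761, 0.07960021])]
```

```bash
python3 -m pendant '[[[0,0,-0.0578,0.1165,-0.126,0,1],[0,0,-0.0578,0.1165,-0.126,0,1],[0,0,-0.0578,0.1165,-0.126,0,1],[0,0,-0.0578,0.1165,-0.126,0,1],[0,0,-0.0578,0.1165,-0.126,0,1],[0,0,-0.0578,0.1165,-0.126,0,1],[0,0,0,0.1165,-0.126,0,1],[0,0,0,0.1165,-0.126,0,1],[0,0,0,0,0,0,1],[0,0,0,0,0,0,1]]]'
python3 - <<'E'
from h import *
f=grab('wrist','w1'); s=manip.state(); print(s['tool_pos'],s['tool_rot'],s['joint_pos'],s['contact_force'])
for y in (.084,-.084): 
    c=np.array([.443-.1409*y,.3365+.99*y,.105]); print(proj('w1',c))
E
```

```text
time: 1.4
tool_pos: [0.4427, 0.3368, 0.231]
tool_rot: [-0.0, 0.998, 0.069, -0.0]
contact_force: [0.4, 0.5, 0.3]
gripper_width: 1.001
[0.44243996 0.33715452 0.23106541] [-9.24353052e-05  9.97577582e-01  6.95619771e-02 -2.99966847e-04] [ 5.17153296e-01 -1.10811010e-01  1.77342767e+00  4.28067225e-04
  1.47943685e+00  3.77877738e-01] [-0.09436636 -0.0995481  -0.59365532]
[[317.74260749 123.13005886]]
[[318.2477082  327.81315295]]
```

View pics/w1.png

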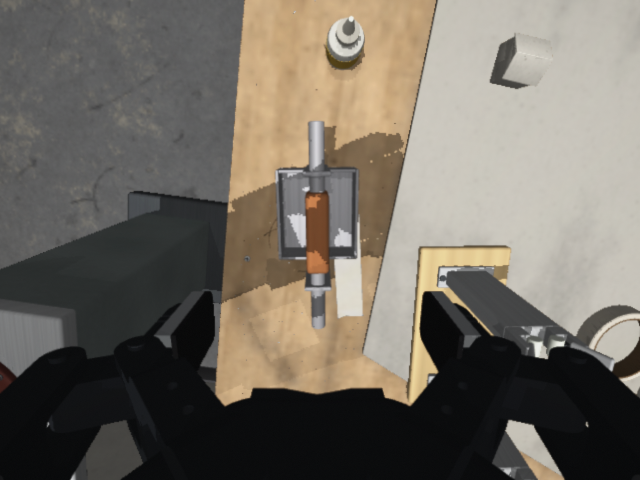

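The bar ends show at (316,122) and (318,327), within 2 px of the prediction, and the grip is centred between the jaws. I'll descend and grasp.

```bash
python3 -m pendant '[[[0,0,0,0,0,-0.145,1],[0,0,0,0,0,-0.145,1],[0,0,0,0,0,-0.145,1],[0,0,0,0,0,-0.145,1],[0,0,0,0,0,0,1],[0,0,0,0,0,0,0],[0,0,0,0,0,0,0],[0,0,0,0,0,0,0],[0,0,0,0,0,0,0],[0,0,0,0,0,0,0],[0,0,0,0,0,0,0],[0,0,0,0,0,0,0],[0,0,0,0,0,0,0]]]'
python3 - <<'E'
from h import *
s=manip.state(); print(s['tool_pos'],s['contact_force'],s['ft_torque'],s['gripper_width'])
E
```

```text
time: 3.08
tool_pos: [0.4435, 0.337, 0.0874]
tool_rot: [-0.0, 0.998, 0.069, 0.0]
contact_force: [-2.0, -1.1, 5.7]
gripper_width: 0.203
[0.44346333 0.33695241 0.08737482] [-2.02183029 -1.08003288  5.65368689] [-0.05511863  0.27576718 -0.05371571] 0.20285127116663004
```

```bash
python3 -m pendant '[[[0,0,0,0,0,0.08,0],[0,0,0,0,0,0.16,0],[0,0,0,0,0,0.16,0],[0,0,0,0,0,0.16,0],[0,0,0,0,0,0.16,0],[0,0,0,0,0,0.16,0],[0,0,0,0,0,0,0],[0,0,0,0,0,0,0],[0,0,0,0,0,0,0]]]'
python3 - <<'E'
from h import *
s=manip.state(); print(s['tool_pos'],s['contact_force'],s['ft_torque'],s['gripper_width'])
grab('wrist','w2'); grab('top','t2'); grab('scene','s2')
a=cv2.imread('pics/w2.png'); b=cv2.imread('pics/s2.png')[60:330,160:480]
cv2.imwrite('pics/m2.png',np.hstack([cv2.resize(a,(400,300)),cv2.resize(b,(356,300))]))
E
```

```text
time: 4.2
tool_pos: [0.4421, 0.336, 0.3034]
tool_rot: [0.001, 0.998, 0.069, -0.002]
contact_force: [-0.4, 0.3, -2.4]
gripper_width: 0.199
[0.44213931 0.33602986 0.30339824] [-0.41383739  0.26825684 -2.42304716] [ 0.03400804 -0.02012808 -0.02268342] 0.19851501454901843
```

View pics/m2.png

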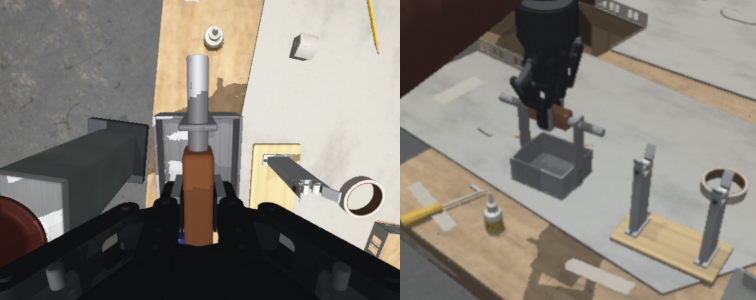

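The wrist and scene views show the caddy lifted and level, clear of everything. I'll move it above the rack, keeping it high.

```bash
python3 -m pendant '[[[0,0,0,0.05,-0.03,0,0],[0,0,0,0.11,-0.07,0,0],[0,0,0,0.11,-0.07,0,0],[0,0,0,0.11,-0.07,0,0],[0,0,0,0.11,-0.07,0,0],[0,0,0,0.11,-0.07,0,0],[0,0,0,0.08,-0.06,0,0],[0,0,0,0.04,-0.024,0,0],[0,0,0,0,0,0,0],[0,0,0,0,0,0,0],[0,0,0,0,0,0,0]]]'
python3 - <<'E'
from h import *
s=manip.state(); print(s['tool_pos'],s['contact_force'],s['ft_torque'],s['gripper_width'])
grab('wrist','w3'); grab('top','t3'); grab('scene','s3')
a=cv2.imread('pics/w3.png'); b=cv2.imread('pics/s3.png')[100:340,300:500]; 
cv2.imwrite('pics/m3.png',np.hstack([cv2.resize(a[:,120:520],(400,480)),cv2.resize(b,(400,480),interpolation=cv2.INTER_CUBIC)]))
E
```

```text
time: 5.72
tool_pos: [0.6225, 0.2214, 0.3066]
tool_rot: [-0.0, 0.998, 0.07, 0.0]
contact_force: [0.2, -0.1, -3.4]
gripper_width: 0.198
[0.62246758 0.22137418 0.30655535] [ 0.16337108 -0.05930792 -3.36459788] [-0.04141305  0.01039782 -0.03066629] 0.1982645904805522
```

View pics/m3.png

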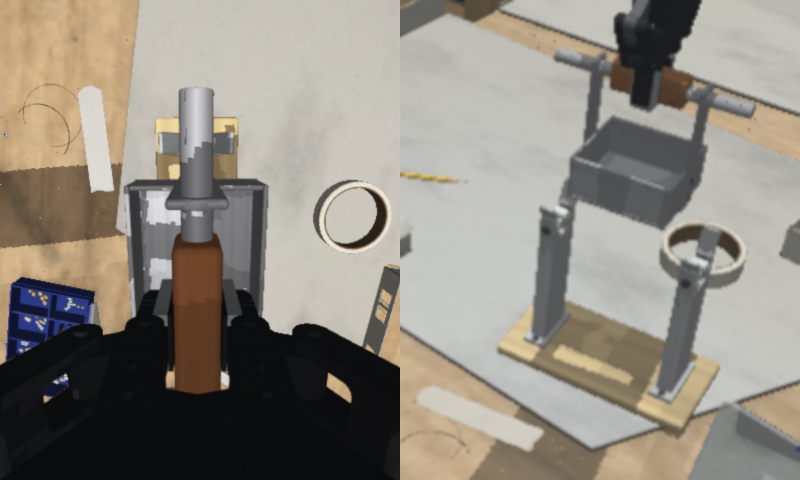

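The wrist crop shows the +y hook's horn tips at (160,143) and (234,142), the far foot corners at (156,119) and (238,119), and the bar axis at column 197, so it looks aligned in x. The scene view shows the caddy held level above the rack. I'll refit the rack with these points.

```bash
python3 - <<'E'
from fit import *
S3=lambda x,y:(300+(x-400+.5)/2-.5,100+(y+.5)/2-.5)
W=lambda x,y:(120+x,y)
w=[('w3',W(156,119),(-.05,.1,.019)),('w3',W(238,119),(.05,.1,.019)),('w3',W(160,143),(-.022,.068,.188)),('w3',W(234,142),(.022,.068,.188))]
s=[('s3',S3(499,347),(-.05,.1,.019)),('s3',S3(684,426),(-.05,-.1,.019)),('s3',S3(718,363),(.05,-.1,.019))]
q=fit(k[:5],[.62,.22,.14]); fit(w,q); fit(s,q); fit(k[:8],q); r=fit(k[:8]+w+s,q)
c,sn=np.cos(.1396),np.sin(.1396); g=np.array([.6225,.2214])
for y in (.084,0,-.084): 
  P=[g[0]-sn*y,g[1]+c*y,.3066+.019]; print(y,proj('w3',P)-[120,0],(proj('s3',P)-[300,100])*2+[400,0], (proj('t3',P)))
E
```

```text
[0.6227 0.2211 0.1412] yaw deg 8.09
[[-0.7, -0.8], [-0.7, 0.4], [1.1, -0.2], [-0.4, 0.4], [0.7, 0.1]]
[0.6222 0.2224 0.1428] yaw deg 8.18
[[-1.5, -1.5], [1.1, -1.8], [7.0, 0.5], [-6.7, 1.3]]
[0.618  0.2213 0.1607] yaw deg 9.21
[[-2.0, -0.3], [-0.0, 0.7], [2.0, -0.9]]
[0.6209 0.2212 0.1361] yaw deg 7.8
[[-0.7, -0.3], [-0.9, 1.0], [0.9, 0.9], [-0.5, 1.2], [0.6, 1.2], [-0.8, -2.6], [0.9, -0.3], [2.9, -2.0]]
[0.6214 0.222  0.1362] yaw deg 7.8
[[-1.1, -0.5], [-1.3, 0.8], [0.6, 0.7], [-0.9, 0.9], [0.2, 1.0], [-1.0, -2.9], [0.7, -0.7], [2.7, -2.4], [-1.7, -1.6], [0.9, -1.3], [6.4, 0.7], [-7.3, 1.9], [-1.2, -2.3], [-0.5, 0.0], [2.7, -1.0]]
0.084 [[199.07415919  91.5522323 ]] [[558.28694846  49.60867277]] [[319.02887708 154.81074248]]
0 [[198.75627847 320.75930102]] [[652.06385424  77.5492447 ]] [[372.81268207 147.69771234]]
-0.084 [[198.49549788 483.38683631]] [[754.51280387 107.94061315]] [[426.23388354 140.64281247]]
```

```bash
python3 -m pendant '[[[0,0,0,0,0,-0.1,0],[0,0,0,0,0,-0.13,0],[0,0,0,0,0,-0.13,0],[0,0,0,0,0,-0.1,0],[0,0,0,0,0,-0.07,0],[0,0,0,0,0,-0.038,0],[0,0,0,0,0,0,0],[0,0,0,0,0,0,0]]]'
python3 - <<'E'
from h import *
s=manip.state(); print(s['tool_pos'],s['contact_force'],s['ft_torque'],s['gripper_width'])
grab('wrist','w4'); grab('top','t4'); grab('scene','s4')
a=cv2.imread('pics/w4.png'); b=cv2.imread('pics/s4.png')[180:330,340:465]; 
cv2.imwrite('pics/m4.png',np.hstack([cv2.resize(a[50:290,220:420],(400,480),interpolation=cv2.INTER_CUBIC),cv2.resize(b,(400,480),interpolation=cv2.INTER_CUBIC)]))
E
```

```text
time: 6.88
tool_pos: [0.6239, 0.2208, 0.1658]
tool_rot: [-0.0, 0.998, 0.069, 0.001]
contact_force: [-0.5, -0.4, -1.9]
gripper_width: 0.193
[0.62386284 0.22082172 0.16581898] [-0.51512847 -0.44973556 -1.92893453] [-0.00337284 -0.01088121  0.02214196] 0.1929672805220291
```

View pics/m4.png

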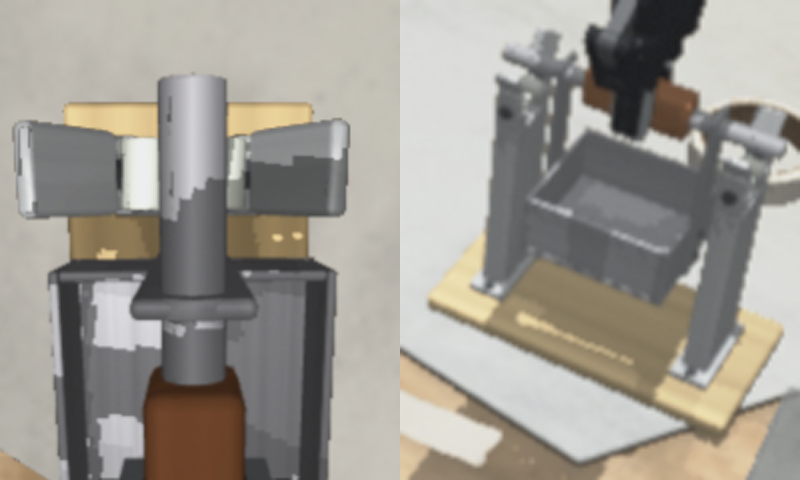

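Left panel: the bar axis is at column 193, and the +y hook's centre is at about 183 (horn tips 15 and 349, rollers 120 and 250). The bar is about 2 mm too far along +x. I'll check the other end in the top view.

```bash
python3 - <<'E'
from h import *
a=cv2.imread('pics/t4.png')[140:215,305:425]
cv2.imwrite('pics/c4.png',cv2.resize(a,None,fx=6.6,fy=6.6,interpolation=cv2.INTER_CUBIC))
c,sn=np.cos(.138),np.sin(.138)
for x,y in((.6239,.2208),(.622,.2215)):
  for yy in (.084,.068,-.068,-.084):
    u=(proj('t4',[x-sn*yy,y+c*yy,.185])-[305,140])*6.6; print(x,yy,u)
E
```

```text
0.6239 0.084 [[ 79.15214542 232.75588206]]
0.6239 0.068 [[138.02381737 224.98841969]]
0.6239 -0.068 [[635.8791924  159.35533583]]
0.6239 -0.084 [[694.14024161 151.68093558]]
0.622 0.084 [[ 76.55982999 239.64281486]]
0.622 0.068 [[135.44927839 231.86953154]]
0.622 -0.068 [[633.45574485 166.18611461]]
0.622 -0.084 [[691.73455782 158.50569545]]
```

View pics/c4.png

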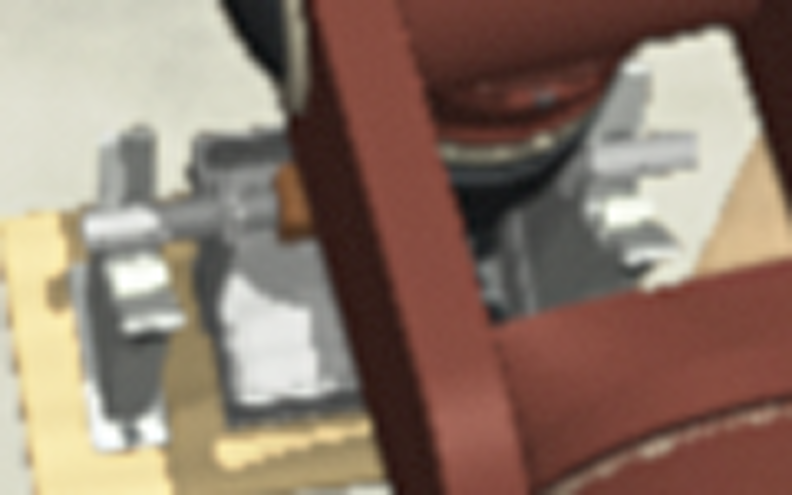

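The bar-to-near-roller offset is about 55 px at both ends, so there is no yaw error. I'll correct x by -2 mm and go down to just above the rollers.

```bash
python3 -m pendant '[[[0,0,0,-0.008,0,-0.02,0],[0,0,0,0,0,-0.02,0],[0,0,0,0,0,-0.012,0],[0,0,0,0,0,0,0],[0,0,0,0,0,0,0]]]'
python3 - <<'E'
from h import *
s=manip.state(); print(s['tool_pos'],s['contact_force'],s['ft_torque'],s['gripper_width'])
E
python3 -m pendant '[[[0,0,0,0,0,-0.008,0],[0,0,0,0,0,-0.008,0],[0,0,0,0,0,0,0]]]'
python3 -m pendant '[[[0,0,0,0,0,-0.008,0],[0,0,0,0,0,0,0]]]'
```

```text
time: 7.65
tool_pos: [0.6211, 0.2206, 0.1513]
tool_rot: [0.0, 0.998, 0.069, -0.0]
contact_force: [-0.5, -0.3, -3.1]
gripper_width: 0.2
[0.62108956 0.22057647 0.15128962] [-0.45053145 -0.27172153 -3.05328153] [ 0.02389422 -0.03170525 -0.04149976] 0.1996662833447124
time: 8.02
tool_pos: [0.6222, 0.2209, 0.1499]
tool_rot: [-0.0, 0.998, 0.069, 0.002]
contact_force: [-1.1, -0.6, 5.1]
gripper_width: 0.198
time: 8.28
tool_pos: [0.6226, 0.221, 0.149]
tool_rot: [-0.0, 0.998, 0.069, 0.002]
contact_force: [-1.6, 0.2, 8.2]
gripper_width: 0.203
```

```bash
python3 -m pendant '[[[0,0,0,0,0,-0.008,0],[0,0,0,0,0,0,0]]]'
python3 -m pendant '[[[0,0,0,0,0,-0.008,0],[0,0,0,0,0,0,0]]]'
```

```text
time: 8.52
tool_pos: [0.6225, 0.221, 0.1467]
tool_rot: [-0.0, 0.998, 0.069, 0.002]
contact_force: [-1.1, 0.7, 7.4]
gripper_width: 0.199
time: 8.78
tool_pos: [0.6218, 0.2209, 0.143]
tool_rot: [-0.0, 0.998, 0.069, 0.001]
contact_force: [-0.8, 0.2, 3.0]
gripper_width: 0.202
```

```bash
python3 -m pendant '[[[0,0,0,0,0,-0.008,0],[0,0,0,0,0,0,0]]]'
python3 -m pendant '[[[0,0,0,0,0,-0.008,0],[0,0,0,0,0,0,0]]]'
python3 -m pendant '[[[0,0,0,0,0,-0.006,0],[0,0,0,0,0,0,0]]]'
```

```text
time: 9.02
tool_pos: [0.6205, 0.2204, 0.1374]
tool_rot: [0.0, 0.998, 0.069, -0.001]
contact_force: [3.8, 0.7, -5.6]
gripper_width: 0.202
time: 9.28
tool_pos: [0.6209, 0.2204, 0.1358]
tool_rot: [0.0, 0.998, 0.069, -0.0]
contact_force: [5.3, 1.0, -6.9]
gripper_width: 0.199
time: 9.52
tool_pos: [0.6209, 0.2205, 0.1354]
tool_rot: [0.0, 0.998, 0.069, -0.0]
contact_force: [4.6, -0.3, -5.9]
gripper_width: 0.202
```

```bash
python3 -m pendant '[[[0,0,0,0.004,0,-0.008,0],[0,0,0,0,0,0,0]]]'
python3 -m pendant '[[[0,0,0,0,0,-0.008,0],[0,0,0,0,0,0,0]]]'
```

```text
time: 9.78
tool_pos: [0.6216, 0.2207, 0.1344]
tool_rot: [0.0, 0.998, 0.069, -0.001]
contact_force: [-1.4, -0.9, -0.1]
gripper_width: 0.201
time: 10.02
tool_pos: [0.6216, 0.2207, 0.1343]
tool_rot: [0.0, 0.998, 0.069, -0.001]
contact_force: [-6.7, -1.9, 8.4]
gripper_width: 0.204
```

```bash
python3 -m pendant '[[[0,0,0,-0.004,0,-0.0035,0],[0,0,0,0,0,0,0],[0,0,0,0,0,0,0]]]'
python3 - <<'E'
from h import *
L=[]
for i in range(4):
    f=grab(['wrist','scene','top','wrist'][i],['w5','s5','t5','w6'][i]); L.append(manip.state()['contact_force'])
print(np.round(L,1)); s=manip.state(); print(s['tool_pos'],s['ft_torque'])
a=cv2.imread('pics/w6.png'); b=cv2.imread('pics/s5.png')[180:330,340:465]
cv2.imwrite('pics/m5.png',np.hstack([cv2.resize(a[50:290,220:420],(400,480),interpolation=cv2.INTER_CUBIC),cv2.resize(b,(400,480),interpolation=cv2.INTER_CUBIC)]))
E
```

```text
time: 10.4
tool_pos: [0.6216, 0.2207, 0.1343]
tool_rot: [0.0, 0.998, 0.069, 0.001]
contact_force: [-5.0, -2.4, 9.4]
gripper_width: 0.199
[[-5.2 -2.   9.4]
 [-4.2 -2.3  9.3]
 [-4.6 -2.3  8.7]
 [-3.6 -2.7  8.8]]
[0.62162209 0.22067278 0.13428215] [-0.27741029  0.73370612  0.03265171]
```

View pics/m5.png

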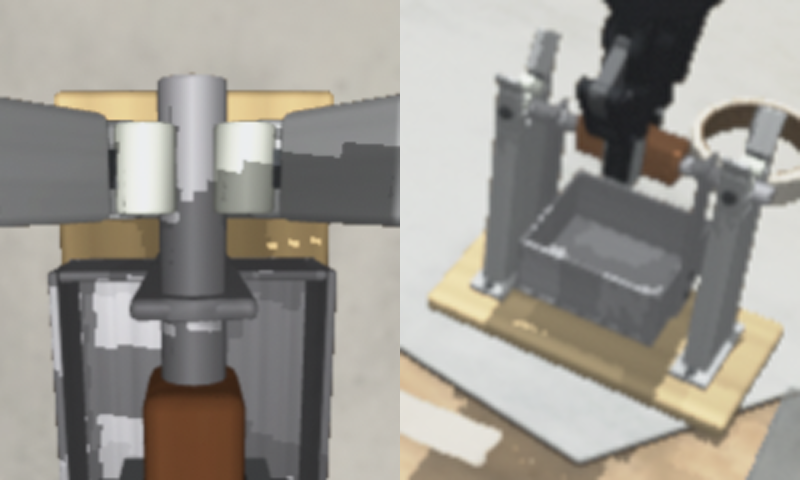

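The +y end is home: the rollers (117–173 and 217–274) have shut over the bar, centred at 193. The scene view shows both ends down in their hooks. Now I'll trim to 12 N and reduce the side load.

```bash
python3 -m pendant '[[[0,0,0,-0.004,-0.002,-0.003,0],[0,0,0,0,0,0,0],[0,0,0,0,0,0,0],[0,0,0,0,0,0,0]]]'
python3 - <<'E'
from h import *
L=[]
for i in range(4):
    imaging.grab_frame('top'); L.append(manip.state()['contact_force'])
print(np.round(L,1)); s=manip.state(); print(s['tool_pos'],s['ft_torque'])
E
```

```text
time: 11.1
tool_pos: [0.6216, 0.2207, 0.1343]
tool_rot: [-0.0, 0.998, 0.069, 0.002]
contact_force: [-2.8, -1.1, 8.2]
gripper_width: 0.203
[[-2.3 -1.1  9. ]
 [-2.8 -0.9  9.4]
 [-2.  -0.3  9.6]
 [-3.4 -1.1  8.5]]
[0.62163863 0.2206845  0.13430707] [-0.07706255  0.42587814  0.05630471]
```

```bash
python3 -m pendant '[[[0,0,0,0,0,-0.003,0],[0,0,0,0,0,0,0],[0,0,0,0,0,0,0],[0,0,0,0,0,0,0]]]'
python3 - <<'E'
from h import *
L=[]
for i in range(8):
    imaging.grab_frame('top'); L.append(manip.state()['contact_force'])
print(np.round(np.mean(L,0),2)); s=manip.state(); print(s['tool_pos'],s['ft_torque'],s['gripper_width'])
E
```

```text
time: 11.8
tool_pos: [0.6217, 0.2207, 0.1343]
tool_rot: [-0.0, 0.998, 0.069, 0.002]
contact_force: [-4.8, -0.8, 11.6]
gripper_width: 0.198
[-4.   -1.09 11.62]
[0.621637   0.22063798 0.13423002] [-0.17753874  0.66498413 -0.03164104] 0.2023655565469137
```

```bash
python3 - <<'E'
from h import *
f=grab('scene','s7'); a=f['frame'][60:340,200:480]; b=f['frame'][215:275,430:480]
cv2.imwrite('pics/m7.png',np.hstack([cv2.resize(a,(400,400)),cv2.resize(b,(333,400),interpolation=cv2.INTER_CUBIC)]))
c,sn=np.cos(.139),np.sin(.139)
for z in (.153,.161,.169):
  for y in (.084,-.084): print(z,y,(proj('s7',[.6217-sn*y,.2207+c*y,z])-[430,215])*6.667+[400,0])
L=[]
for i in range(8):
    imaging.grab_frame('top'); L.append(manip.state()['contact_force'])
print(np.round(np.mean(L,0),2),manip.state()['time'])
E
```

```text
0.153 0.084 [[ 14.27948546 -45.85151427]]
0.153 -0.084 [[579.6220157 167.6426502]]
0.161 0.084 [[ 16.20152282 -68.51260195]]
0.161 -0.084 [[585.12794693 144.46129472]]
0.169 0.084 [[ 18.14607443 -91.43103679]]
0.169 -0.084 [[590.70334025 120.99650542]]
[-4.09 -1.21 11.89] 12.65
```

View pics/m7.png

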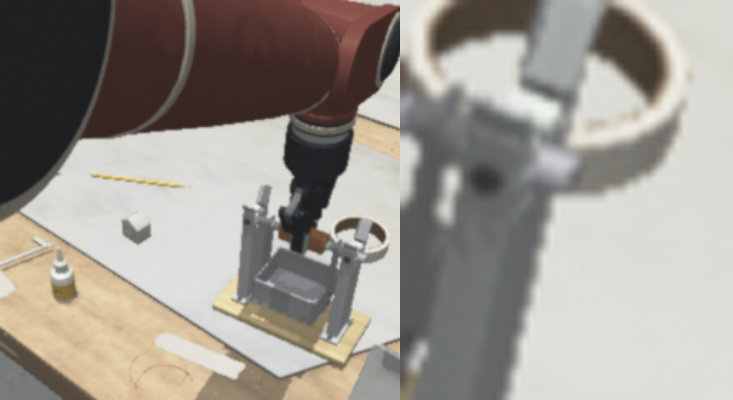

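The -y bar end is at (570,167). The fully home prediction is (580,168), and 8 mm high would be row 144. Its white roller sits above it, and the bottle and house look unmoved. The push is steady at 11.9 N, so I'm handing in.

```bash
python3 -c "
from plant import manip; print(manip.job_done())"
```

```text
the job is handed in; nothing more can be done
None
```

The caddy is hanging in both hooks with its bar snapped home, and I handed the job in at about 12.7 s with the gripper still holding the grip and pushing down. `job_done()` gave no verdict.

**How it went:** I picked the caddy up by the grip, carried it over the rack and moved it 2 mm in x using the wrist view. Then I pressed it past the rollers in steps of up to 2 mm. The force rose to about 8 N on the tool, dropped as the rollers drew the bar down, then built up again on the slot floor while the height stayed at 134.3 mm.

**Last checks:**
- **Push:** the mean downward push was 11.6 N, then 11.9 N just before hand-in. The highest vertical force I read was about 12 N, well under the 60 N limit. I only have readings at the end of each move, not in between.
- **+y end:** the wrist picture shows the rollers shut over the bar.
- **-y end:** in the scene picture, its row matches the fully home prediction (167 against 168). Its column is about 10 enlarged pixels off (1.5 real pixels), within calibration error.
- **Bystanders:** the glue bottle and the model house look unmoved. I judged this by eye and did not measure it.
- **Not ideal:** a side force of about 4 N in x remained. I reduced it to about 3 N, but it came back when I raised the push to 12 N.

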